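Bring the glue stick to the front of the desk carousel

TASK

Push the desk carousel round with a fingertip, by its rim or the blue tabs on the rim, until the glue stick standing in it is at the front, squarely behind the orange arrow on the base, and leave it there. Do not touch, pick up or tip over anything that stands in the carousel, keep out of its inside (dividers, hub and cup), and leave the other things on the desk where they are.

Things in the scene. Friction and masses are not known exactly. Their poses are not given: they have to be found in the camera images.
- base: Fixed grey foot of a rotating desk organiser (carousel): disc 176 mm across, 9 mm high, with a flat tongue 56 mm wide at the front, reaching 175 mm from the centre. An orange arrow on the tongue points inward at the axis and marks the front. Origin: on the turning axis, at desk height. Its -x axis runs from there out along the middle of the tongue; y across, z up.
- axis (a point): Point on the turning axis, 40 mm above the desk. The turning tray is white and round: rim 103 mm in radius, rim top 40 mm above the desk, floor 20 mm above the desk, underside 14 mm above it.
- carousel (a joint): Angle of the turning tray in rad, 0 at the start, growing anticlockwise seen from above; it can turn more than a full turn both ways. The bearing is a little stiff (about 0.1 N m, 1 N at the rim, rather more when turned fast): the tray stays where it is left and does not coast.
- tab_0 (a point): Push tab on the rim of the tray: one of five blue upright radial fins, 72 degrees apart, one at the outer end of each divider. Each is 8 mm thick and reaches from 100 to 134 mm from the axis and from 16 to 62 mm above the desk. A fingertip outside the rim pushes on its flat side. This point: inside the fin, 119 mm from the axis, 40 mm above the desk.
- tab_1 (a point): Push tab on the rim of the tray, as tab_0: the second counting anticlockwise seen from above.
- tab_2 (a point): Push tab on the rim of the tray, as tab_0: the third counting anticlockwise seen from above.
- tab_3 (a point): Push tab on the rim of the tray, as tab_0: the fourth counting anticlockwise seen from above.
- tab_4 (a point): Push tab on the rim of the tray, as tab_0: the fifth counting anticlockwise seen from above.
- glue_center (a point): Glue stick, blue cap and foot, white middle, 24 mm in diameter, 92 mm tall, standing loose (2 mm play) in a round blue cup inside one compartment, 66 mm from the axis, foot on the tray floor, top 112 mm above the desk; at the start anywhere round the carousel but at least 57 degrees from the front. This point: its centre, half-way up; z along its length.
- clip_in: Black binder clip, about 50x32x30 mm, lying loose in another compartment of the carousel; it rides along. Origin: centre of its underside, z up.
- eraser: Eraser, blue and white, 21x52x12 mm, lying loose in another compartment of the carousel; it rides along. Origin: centre of its underside, z up.
- sharpener: Pencil sharpener, metal, 16x26x15 mm, lying loose in another compartment of the carousel; it rides along. Origin: centre of its underside, z up.
- usb_stick: Memory stick, black, 18x48x8 mm, lying loose in another compartment of the carousel; it rides along. Origin: centre of its underside, z up.
- stapler: Small grey-brown stapler, 130x34x48 mm, lying loose to the right of the carousel (the nearer of two like it); bystander. Origin: centre of its underside, x along its length.
- clip_out: Small black binder clip, about 45x29x27 mm, lying on the desk beyond the carousel, to the left; bystander. Origin: centre of its underside.
- dividers: Inside of the carousel, turning with the tray, not to be touched: five low white dividers (top 48 mm above the desk) that make five equal compartments, a blue hub (radius 16 mm, top 61 mm above the desk) and the blue cup of the glue stick (top 55 mm above the desk). Origin: on the axis at desk height.
- glue_stick: The same glue stick, origin at the centre of its foot.

How it is judged (in metres and radians):
At the end, for the whole second after the job is handed in: Carousel at rest, glue stick upright (0.15 rad) on the tray floor at the front, its centre within 12 mm (its radius) of the arrow's line; the other four things still in the carousel; stapler and loose clip within 15 mm of their places (y of glue_center in the frame of base between -0.012 and 0.012 m and x of glue_center in the frame of base between -0.09 and -0.045 m and angle between glue_center's own z axis and vertical below 0.15 rad and height (world z) of glue_center between 0.06 and 0.072 m and velocity of joint carousel between -0.03 and 0.03 rad/s and height (world z) of each of clip_in, eraser, sharpener, usb_stick above 0.014 m and horizontal distance between each of clip_in, eraser, sharpener, usb_stick and axis below 0.1 m and distance of each of stapler, clip_out from where it was at the start of the episode below 0.015 m); the robot touches nothing.
It fails at once if the robot touches the glue stick or another thing in the carousel (contact force between any of the fingers, the arm and glue_stick above 0.5 N or contact force between any of the fingers, the arm and clip_in above 0.5 N or contact force between any of the fingers, the arm and eraser above 0.5 N or contact force between any of the fingers, the arm and sharpener above 0.5 N or contact force between any of the fingers, the arm and usb_stick above 0.5 N).
It fails at once if the robot touches the dividers, hub or cup instead of the rim (contact force between any of the fingers, the arm and dividers above 1 N).
It fails at once if a thing in the carousel is lifted out (height (world z) of glue_center above 0.08 m or height (world z) of any of clip_in, eraser, sharpener, usb_stick above 0.042 m).
It fails at once if the glue stick tips over (angle between glue_center's own z axis and vertical above 0.45 rad).
It fails at once if the stapler or the clip on the desk is pushed away or lifted (distance of any of stapler, clip_out from where it was at the start of the episode above 0.015 m).
It also fails if it takes over 48 s, if anything falls off the work surface, if the arm or the gripper's body presses on something with over 40 N, if the wrist force passes 120 N, or if a joint passes its speed limit or range.

ROBOT

A 6-joint arm with a two-finger parallel gripper is mounted at the origin on the work surface; the furniture and walls round the work are solid. World frame = base frame: x ahead of the robot, y to its left, z up, the work surface at z = 0. Lengths are in mm, angles in rad, forces in N, time in s.
With the tool pointing down it reaches from about 350 to 775 mm from the base axis. Payload 7.3 kg.
Tool frame: the origin (TCP) lies between the finger pads; the fingertips stand 14 mm ahead of it and the grasp point (between the pads) lies 5 mm behind it; z points along the fingers, x is the direction in which the jaws open and shut, and the axes are right-handed (so a half turn about z gives the same grasp; the last joint's range is limited). The gripper opens to 92 mm and grips with 3 to 60 N. Pads are 19 mm wide; open, the fingers measure 130 mm over their backs; the gripper's body (75 mm by 190 mm) begins 47 mm behind the grasp point.
Start: joints at [-1.438, 0.342, 1.524, -0, 1.275, -0.146], TCP at [144.503, -504.74, 240.741] pointing down, gripper open.
Joint ranges: [-2.53, 2.53], [-0.77, 2.02], [0.04, 2.7], [-1, 4.14], [0.28, 2.66], [-3.11, 3.11]. Speed limits (rad/s): [2.57, 2.57, 3.14, 3.14, 3.14, 3.14].

INTERFACE

Orientations are given as a rotation vector (axis times angle).
In Python, from rig import read_state, imaging, env gives the robot as it stands.
- The arm moves only by the tool drive_tool, never from a script. Its argument "targets" is a list of rows, each a list of 3 entries, a list of its own where there are three numbers: the closure, from 0 (fully open) to 1 (shut), then the shift along the tool's x, y, z normalised to -1 to 1, where 1 is 0.8 m, then the turn, a rotation vector about the tool's x, y, z normalised to -1 to 1, where 1 is 1.5 rad. A call has 1 to 5 rows; each row is the pose to reach, as a shift and turn from the pose commanded when the call began, along the tool's axes at that moment; what a row does not reach only later rows make up. A row lasts 1/10 s, in which the tool goes at most 50 mm and 8.59 degrees, less where a joint would pass 70% of its speed; a pose out of reach is approached as far as the arm can. A call with a number of a shift or a turn outside -1 to 1 is refused whole. A call with a gripper value outside its range is refused whole. The fingers move at their own pace and stop on an object; "newtons" is the grip in N (left out, the last holds). Time passes only in rows, so rows that repeat a pose let the fingers close. It gives the time, the measured TCP pose, the force and the opening at its end, in the units of the state.
- read_state(): the state, without advancing time (a new reading comes with each control period).
- imaging.snapshot(name): name is "scene" or "side" or "wrist"; returns a dict with "frame" (480x640x3 uint8, red, green, blue), "vertical_fov" (degrees; the focal length in pixels is half the picture's height over the tangent of half this angle, whatever the lens; pixels are square), "cx", "cy" (the principal point, pixels), "dist" ([k1, k2, p1, p2, k3] as OpenCV has them; the pictures are not rectified), "position" and "rotation" of the camera in the world; the wrist camera has in their place "mount" (4x4, takes a point from camera to tool coordinates, whose origin is the TCP and whose axes are the tool frame's). Camera axes: x right, y down, z forward; pixel columns grow to the right and rows downward; lengths in mm; the calibration is good to about 2 mm. A picture is of the moment at which its call begins: read the wrist's pose just before it. There is no depth.
- env.sign_off(): hands the job in, once; it reports no verdict.
The state is a dict: "clock": time; "joint_positions": joint angles; "dq": joint speeds; "joint_efforts": joint torques, N m; "tcp_pos": TCP position; "tool_rot": TCP orientation; "force": force on the tool from outside, world axes, zero at the start; "ft_torque": the same for the moment, N m; "width": finger opening in mm.
Only numpy, scipy, OpenCV 4.12 (cv2) and the standard library are available. Lean on these libraries where they do the work, as an engineer would, in place of code of your own. Each camera call takes 0.05 s, during which the arm holds its last target.

## Working session

There is one attempt and no reset: what is moved stays moved. The work goes in short steps, Python scripts to look and compute and a tool call to move; the robot and the scene stay as the last step left them, time stands still between calls to the robot, and variables do not carry over. Pictures are saved under pics/ and viewed, and the job is handed in when it is done.

Besides the shell and the picture viewer there is one more tool, called after "Request:" in YAML: its name, and indented under it one key for each argument. drive_tool: Moves the arm, as the interface text tells. Its arguments: {"type":"object","properties":{"targets":{"type":"array"},"newtons":{"type":"number"}},"required":["targets"]}

```bash
mkdir -p pics; ls
cat > h.py <<'E'
import numpy as np, cv2
from rig import read_state, imaging, env
def snap(name,fn):
    st=read_state(); s=imaging.snapshot(name); cv2.imwrite(f'pics/{fn}.png',s['frame'][:,:,::-1])
    return st,s
def K(s):
    f=240/np.tan(np.radians(s['vertical_fov'])/2)
    return np.array([[f,0,s['cx']],[0,f,s['cy']],[0,0,1.]])
def ray(s,uv,z,):
    p=cv2.undistortPoints(np.array([[uv]],float),K(s),np.array(s['dist'],float))[0,0]
    R=np.array(s['rotation']); o=np.array(s['position'],float); 
    if R.shape!=(3,3): R=cv2.Rodrigues(R)[0]
    d=R@np.array([p[0],p[1],1]); return o+d*(z-o[2])/d[2]
def proj(s,P):
    R=np.array(s['rotation']); o=np.array(s['position'],float)
    if R.shape!=(3,3): R=cv2.Rodrigues(R)[0]
    P=np.atleast_2d(P); t=-R.T@o
    return cv2.projectPoints(P.astype(float),cv2.Rodrigues(R.T)[0],t,K(s),np.array(s['dist'],float))[0][:,0]
E
python3 - <<'E'
from h import *
for n in ('scene','side'):
    st,s=snap(n,n+'0'); print({k:v for k,v in s.items() if k!='frame'})
print(read_state())
E
```

```text
pics
{'vertical_fov': 42.87094847627675, 'cx': 315.7395377681795, 'cy': 237.45478235328164, 'dist': array([-0.14357827,  0.        ,  0.        ,  0.        ,  0.        ]), 'position': array([-69.90686282, 195.7922467 , 849.31299895]), 'rotation': array([-1.38777157,  2.21143069, -0.87927221])}
{'vertical_fov': 49.68586582565805, 'cx': 316.4281793914171, 'cy': 232.83418864930613, 'dist': array([-0.05385537,  0.        ,  0.        ,  0.        ,  0.        ]), 'position': array([  387.23493661, -1001.60192062,   659.79472398]), 'rotation': array([-2.14310106,  0.26807301, -0.11159225])}
{'clock': 0.1, 'joint_positions': array([-1.43800128e+00,  3.42666123e-01,  1.52490699e+00,  3.32018563e-05,
        1.27539095e+00, -1.46001854e-01]), 'dq': array([-0.00025709, -0.00249906, -0.00348797, -0.00056454,  0.00157662,
       -0.00042585]), 'joint_efforts': array([ 2.20503163e-03, -4.32003772e+01, -2.44693047e+01,  7.19805015e-02,
        5.25944238e-02, -4.92400727e-05]), 'tcp_pos': array([ 144.46481608, -504.38576448,  240.11271881]), 'tool_rot': array([-2.50774985e+00,  1.89064027e+00,  1.47718359e-03]), 'force': array([0.12956378, 0.18237134, 0.54691667]), 'ft_torque': array([0.0310343 , 0.00769807, 0.00708331]), 'width': 91.71579064570624}
```

View pics/scene0.png

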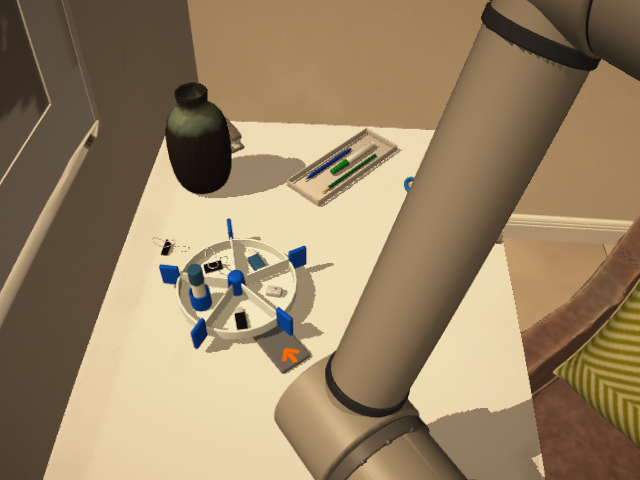

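View pics/side0.png

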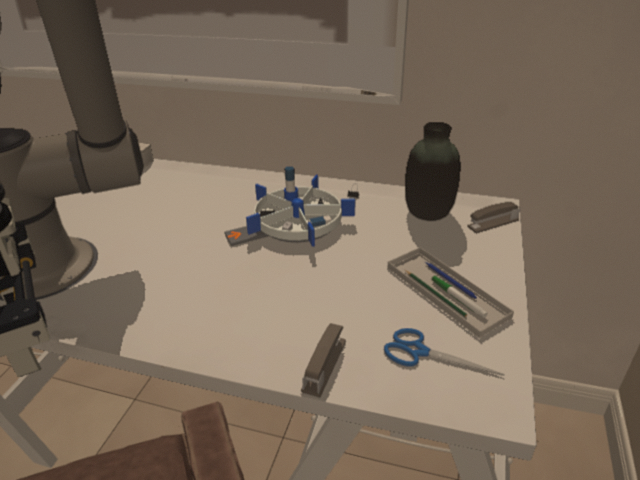

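The scene view shows the carousel hub at about (236,282), the glue stick at (197,285), the arrow at (290,354), the tabs at (170,274), (229,228), (297,257), (285,320) and (199,332), and the loose clip at (167,247). I'll zoom in for the fit.

Run:
```python
import cv2
a=cv2.imread('pics/scene0.png'); c=a[210:390,140:340]; cv2.imwrite('pics/scene0c.png',cv2.resize(c,None,fx=3.3,fy=3.3,interpolation=cv2.INTER_CUBIC))
a=cv2.imread('pics/side0.png'); c=a[155:255,215:375]; cv2.imwrite('pics/side0c.png',cv2.resize(c,None,fx=5,fy=5,interpolation=cv2.INTER_CUBIC))
```

```text
(no output)
```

View pics/scene0c.png

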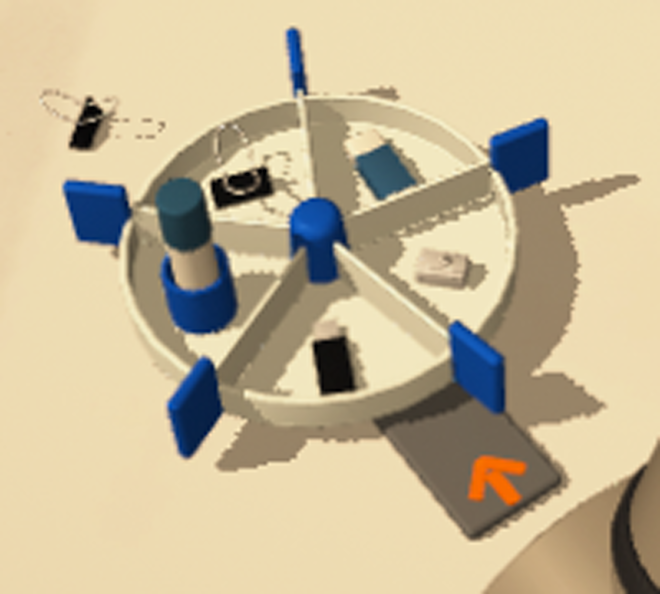

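View pics/side0c.png

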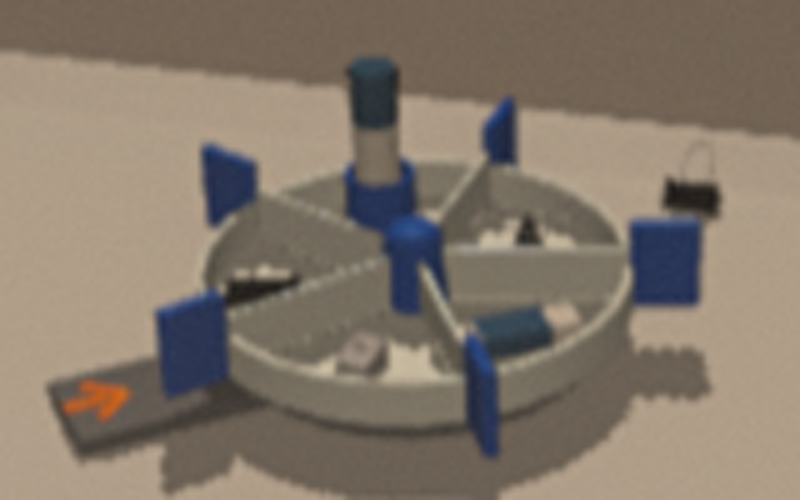

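```bash
cat > fit.py <<'E'
from h import *
from scipy.optimize import least_squares
_,a=snap('scene','t1'); _,b=snap('side','t2')
ca=lambda p:np.array(p)/3.3+[140,210]
cb=lambda p:np.array(p)/5+[215,155]
# order anticlockwise: A,E,D,C,B
ta=[ca(p) for p in [(65,183),(170,408),(503,358),(547,120),(293,30)]]
tb=[cb(p) for p in [(512,98),(202,147),(157,310),(493,347),(698,222)]]
def f(p):
    P=np.array([[p[0]+134*np.cos(p[2]+i*2*np.pi/5),p[1]+134*np.sin(p[2]+i*2*np.pi/5),62] for i in range(5)])
    return np.r_[(proj(a,P)-ta).ravel(),(proj(b,P)-tb).ravel()]
x0=ray(a,ca((318,230)),60)
best=min((least_squares(f,[x0[0],x0[1],ph]) for ph in np.linspace(-3,3,7)),key=lambda r:r.cost)
print(best.x,best.cost,f(best.x).round(1).reshape(-1,5,2))
ax=best.x[:2]
def tri(ua,ub):
    g=lambda P:np.r_[proj(a,P)[0]-ua,proj(b,P)[0]-ub]
    r=least_squares(g,[ax[0],ax[1],50]); return r.x,r.cost
G,c=tri(ca((183,192)),cb((373,66))); print('gluetop',G,c,ray(a,ca((183,192)),112),ray(b,cb((373,66)),112))
for s,n,pts in((a,'scene',[(473,532),(562,476)]),(b,'side',[(50,385),(85,447)])):
    cc=ca if n=='scene' else cb
    L=[ray(s,cc(p),7) for p in pts]; m=sum(L)/2
    print(n,L,np.linalg.norm(L[0]-L[1]),np.linalg.norm(m[:2]-ax),np.degrees(np.arctan2(*(m[:2]-ax)[::-1])))
g=G[:2]-ax; print('glue r',np.linalg.norm(g),np.degrees(np.arctan2(g[1],g[0])))
for i in range(5): t=best.x[2]+i*2*np.pi/5; print('AEDCB'[i],np.degrees(t)%360)
for n,s,p in(('clip',a,ca((88,135))),('clip',b,cb((690,205))),('arrowtip',a,ca((475,462))),('st',b,(322,372)),('arrtail',a,ca((515,500)))): print(n,ray(s,p,10))
E
python3 fit.py
```

```text
[574.36471851  26.04631711  -5.29290032] 15.144002685050644 [[[-0.9 -0.3]
  [ 0.3 -0.3]
  [-0.3  0.3]
  [ 0.2 -0.9]
  [-0.5 -1.3]]

 [[-0.9 -1.2]
  [-0.5 -1.5]
  [-0.7 -0.1]
  [-0.7  4.4]
  [ 0.4 -1. ]]]
gluetop [572.12122239  90.06972751 110.41871058] 0.017076400324666115 [570.95962946  90.3113691  112.        ] [571.23928731  86.41158614 112.        ]
scene [array([399.17535687,  17.91147525,   7.        ]), array([409.15383866, -34.00189582,   7.        ])] 52.86367556775625 173.58085534269924 -168.67339740312346
side [array([400.40338813,  15.84946453,   7.        ]), array([410.98241861, -38.72644196,   7.        ])] 55.59177506750652 172.78683946008334 -167.47048654147062
glue r 64.06270641195874 92.00692657890666
A 56.73915026886101
E 128.739150268861
D 200.739150268861
C 272.739150268861
B 344.739150268861
clip [722.84350472 111.1867221   10.        ]
clip [729.9025573   90.25496733  10.        ]
arrowtip [433.01270161   1.66342365  10.        ]
st [ 514.94771114 -445.63622592   10.        ]
arrtail [404.99619709  -6.92011189  10.        ]
```

```bash
cat > mv.py <<'E'
from h import *
from scipy.spatial.transform import Rotation as Ro
AX=np.array([574.4,26.0])
def pose(x,y,z,yaw): 
    c,s=np.cos(np.radians(yaw)),np.sin(np.radians(yaw))
    return np.array([x,y,z]),np.array([[c,s,0],[s,-c,0],[0,0,-1.]])
def arc(ang,r,z): 
    a=np.radians(ang); return pose(AX[0]+r*np.cos(a),AX[1]+r*np.sin(a),z,ang+90-360)
def rows(targets,base=None):
    st=read_state(); p0=st['tcp_pos'];R0=Ro.from_rotvec(st['tool_rot']).as_matrix()
    if base is not None: p0,R0=base
    x=R0[:,0]; print('t',st['clock'],'p',p0.round(1),'yaw',np.degrees(np.arctan2(x[1],x[0])).round(1),'F',st['force'].round(1),'tilt',R0[2,2].round(4),'w',round(st['width'],1))
    for p,R in targets:
        d=R0.T@(p-p0)/800; w=Ro.from_matrix(R0.T@R).as_rotvec()/1.5
        print([1,d.round(4).tolist(),w.round(4).tolist()])
E
python3 -c "
from mv import *
rows([arc(184,120,150)])
_,a=snap('scene','t1');print(ray(a,(203,185),0))
print(arc(184,120,54))"
```

```text
t 0.2 p [ 144.5 -504.5  240.3] yaw -74.0 F [-0.9  0.6  0.8] tilt -1.0 w 91.7
[1, [-0.5207, -0.5524, 0.1134], [-0.0, 0.0006, 0.1393]]
[ 8.78188736e+02 -1.12250573e+01  1.13686838e-13]
(array([454.69231397,  17.62922315,  54.        ]), array([[ 0.06975647, -0.99756405,  0.        ],
       [-0.99756405, -0.06975647,  0.        ],
       [ 0.        ,  0.        , -1.        ]]))
```

Request:
drive_tool:
  targets:
    - [1, [-0.52, -0.552, 0.05], [0, 0, 0.14]]
    - [1, [-0.52, -0.552, 0.05], [0, 0, 0.14]]
    - [1, [-0.52, -0.552, 0.05], [0, 0, 0.14]]
    - [1, [-0.52, -0.552, 0.05], [0, 0, 0.14]]
    - [1, [-0.52, -0.552, 0.05], [0, 0, 0.14]]
  newtons: 20

```text
clock: 0.75
tcp_pos: [272.5, -288.6, 224.2]
tool_rot: [-2.296, 2.145, -0.001]
force: [0.5, 0.2, 0.0]
width: 56.4
```

```bash
python3 -c "
from mv import *
rows([arc(184,120,150)])"
```

```text
t 0.75 p [ 272.5 -288.6  224.2] yaw -86.1 F [0.5 0.2 0. ] tilt -1.0 w 56.4
[1, [-0.3664, -0.2531, 0.0927], [-0.0002, -0.0003, -0.0012]]
```

Request:
drive_tool:
  targets:
    - [1, [-0.366, -0.253, 0.07], [0, 0, 0]]
    - [1, [-0.366, -0.253, 0.07], [0, 0, 0]]
    - [1, [-0.366, -0.253, 0.07], [0, 0, 0]]
    - [1, [-0.366, -0.253, 0.07], [0, 0, 0]]
    - [1, [-0.366, -0.253, 0.07], [0, 0, 0]]

```text
clock: 1.25
tcp_pos: [398.9, -76.1, 185.4]
tool_rot: [-2.296, 2.144, -0.002]
force: [1.2, -0.8, -0.2]
width: 16.6
```

```bash
python3 -c "
from mv import *
rows([arc(184,120,150)])"
```

```text
t 1.25 p [398.9 -76.1 185.4] yaw -86.1 F [ 1.2 -0.8 -0.2] tilt -1.0 w 16.6
[1, [-0.1121, -0.0776, 0.0442], [-0.0005, -0.0004, -0.0007]]
```

Request:
drive_tool:
  targets:
    - [1, [-0.112, -0.078, 0.044], [0, 0, 0]]
    - [1, [-0.112, -0.078, 0.044], [0, 0, 0]]
    - [1, [-0.112, -0.078, 0.044], [0, 0, 0]]
    - [1, [-0.112, -0.078, 0.044], [0, 0, 0]]
    - [1, [-0.112, -0.078, 0.044], [0, 0, 0]]

```text
clock: 1.75
tcp_pos: [453.9, 15.1, 150.3]
tool_rot: [2.297, -2.143, -0.0]
force: [0.5, 0.5, -1.2]
width: 0.5
```

```bash
python3 -c "
from mv import *
snap('side','side1');_,s=snap('wrist','wrist1');snap('scene','scene1')
print(s['mount'],s['vertical_fov'],s['cx'],s['cy'],s['dist'])
rows([arc(184,120,54)])"
```

```text
[[ 9.99999835e-01  2.12440563e-04  5.34220671e-04 -7.43979255e-01]
 [-3.62054607e-04  9.54520224e-01  2.98145956e-01 -8.10300839e+01]
 [-4.46586140e-04 -2.98146101e-01  9.54520143e-01 -1.43661617e+02]
 [ 0.00000000e+00  0.00000000e+00  0.00000000e+00  1.00000000e+00]] 63.459491188474054 322.49997227373285 241.91966844521747 [-0.00799265  0.          0.          0.          0.        ]
t 1.9 p [454.   14.4 150.8] yaw -86.2 F [0.3 0.  0.2] tilt -1.0 w 0.4
[1, [-0.0041, -0.0011, 0.121], [-0.0005, -0.0003, -0.002]]
```

View pics/wrist1.png

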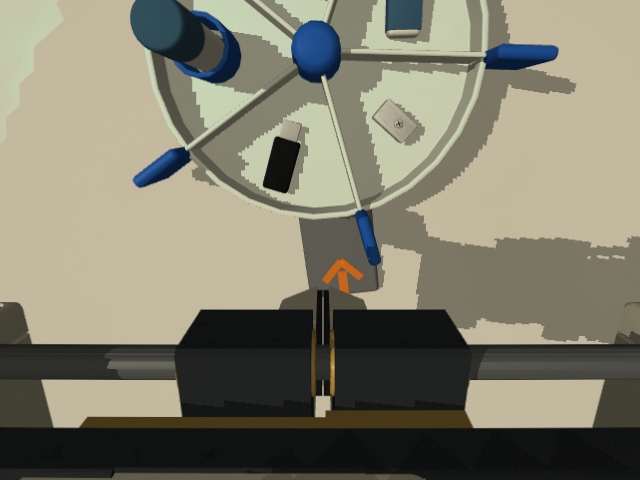

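View pics/side1.png

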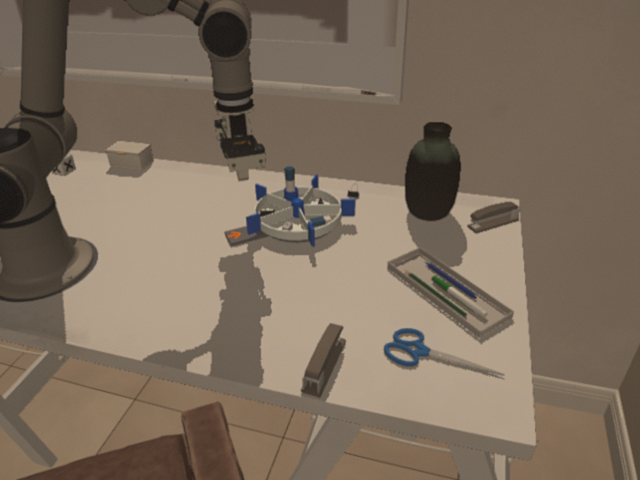

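The wrist view shows the fingertips at (323,295), the facing tab from (362,212) to (376,260), the left tab ending at (137,180) and the right tab at (557,50). The glue stick is at top left and well clear. I'll cross-check the axis and the arrow with this view.

```bash
cat >> mv.py <<'E'
def wristcam(st,s):
    s=dict(s); R=Ro.from_rotvec(st['tool_rot']).as_matrix(); M=np.array(s['mount'])
    s['rotation']=R@M[:3,:3]; s['position']=st['tcp_pos']+R@M[:3,3]; return s
E
python3 -c "
from mv import *
st,s=snap('wrist','wrist2'); s=wristcam(st,s)
for n,p,z in (('E',(136,182),62),('D',(376,258),62),('C',(557,49),62),('tip',(342,262),7),('tail',(346,290),7),('t1',(300,222),7),('t2',(306,265),7),('t3',(378,285),7)):
    q=ray(s,p,z)[:2]; d=q-AX; print(n,q.round(1),np.linalg.norm(d).round(1),(np.degrees(np.arctan2(d[1],d[0]))%360).round(1))
P=np.array([[*AX,62],[*(AX+134*np.array([np.cos(np.radians(200.7)),np.sin(np.radians(200.7))])),62]])
print(proj(s,P))
"
```

```text
E [492.5 129.6] 132.0 128.3
D [454.  -19.2] 128.6 200.6
C [ 581.  -104.8] 131.0 272.9
tip [429.8  -2.2] 147.3 191.0
tail [406.   -7.4] 171.6 191.2
t1 [460.1  32.5] 114.5 176.7
t2 [425.4  26. ] 149.0 180.0
t3 [412.1 -32.7] 172.6 199.9
[[317.02079109  43.98261828]
 [378.59157445 265.49648726]]
```

Request:
drive_tool:
  targets:
    - [1, [-0.004, -0.001, 0.06], [0, 0, 0]]
    - [1, [-0.004, -0.001, 0.121], [0, 0, 0]]
    - [1, [-0.004, -0.001, 0.121], [0, 0, 0]]
    - [1, [-0.004, -0.001, 0.121], [0, 0, 0]]

```text
clock: 2.35
tcp_pos: [454.7, 18.3, 53.9]
tool_rot: [2.295, -2.144, -0.002]
force: [0.6, -1.0, 0.6]
width: 0.3
```

```bash
python3 -c "
from mv import *
snap('wrist','wrist3')
rows([arc(184+i,120,54) for i in (2,4,6,8,10)])"
```

```text
t 2.4 p [455.9  18.3  55.2] yaw -86.1 F [-0.2 -0.1  0.1] tilt -1.0 w 0.5
[1, [0.0059, 0.0015, 0.0015], [-0.0015, -0.0004, -0.0246]]
[1, [0.0112, 0.0012, 0.0015], [-0.0015, -0.0004, -0.0478]]
[1, [0.0164, 0.0007, 0.0015], [-0.0015, -0.0004, -0.0711]]
[1, [0.0216, 0.0001, 0.0015], [-0.0015, -0.0005, -0.0944]]
[1, [0.0267, -0.0008, 0.0015], [-0.0015, -0.0005, -0.1176]]
```

View pics/wrist3.png

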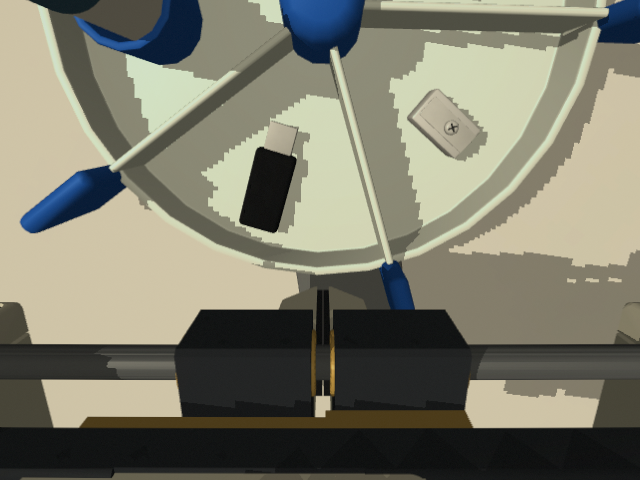

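Request:
drive_tool:
  targets:
    - [1, [0.0079, -0.0002, 0], [0, 0, -0.0349]]
    - [1, [0.0157, -0.0008, 0], [0, 0, -0.0698]]
    - [1, [0.0235, -0.0018, 0], [0, 0, -0.1047]]
    - [1, [0.0312, -0.0033, 0], [0, 0, -0.1396]]
    - [1, [0.0388, -0.0051, 0], [0, 0, -0.1745]]

```text
clock: 2.9
tcp_pos: [462.8, -12.3, 56.7]
tool_rot: [-2.556, 1.822, -0.008]
force: [-0.2, 2.2, 0.2]
width: 0.1
```

```bash
cat > chk.py <<'E'
from mv import *
import sys
st,s=snap('scene',sys.argv[1]); p=st['tcp_pos'][:2]-AX
print('t',st['clock'],st['tcp_pos'].round(1),'r',np.linalg.norm(p).round(1),'ang',(np.degrees(np.arctan2(p[1],p[0]))%360).round(1),'F',st['force'].round(1))
c=s['frame'][210:390,140:340,::-1]; cv2.imwrite(f'pics/{sys.argv[1]}.png',cv2.resize(c,None,fx=3.3,fy=3.3,interpolation=cv2.INTER_CUBIC))
E
python3 chk.py c1
```

```text
t 2.9 [462.8 -12.3  56.7] r 118.0 ang 198.9 F [-0.2  2.2  0.2]
```

View pics/c1.png

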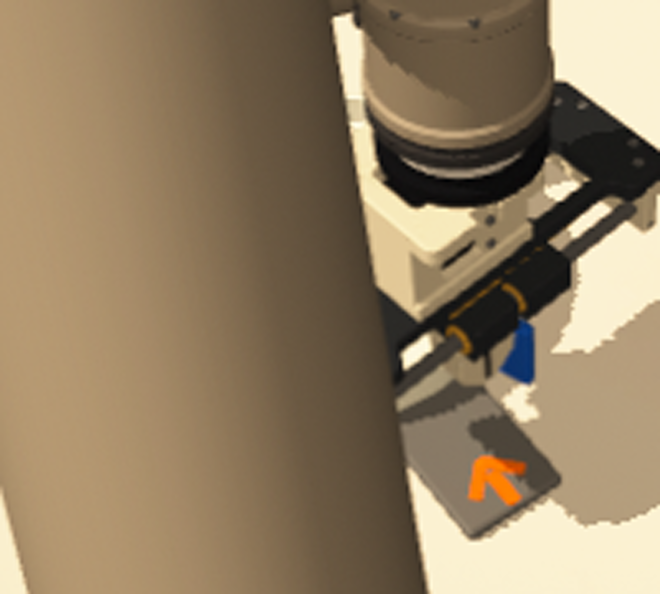

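Request:
drive_tool:
  targets:
    - [1, [0.0079, 0.0005, 0.001], [0, 0, -0.0349]]
    - [1, [0.0157, 0.0005, 0.002], [0, 0, -0.0698]]
    - [1, [0.0235, 0.0, 0.003], [0, 0, -0.1047]]
    - [1, [0.0312, -0.0015, 0.003], [0, 0, -0.1396]]
    - [1, [0.0388, -0.0033, 0.003], [0, 0, -0.1745]]

```text
clock: 3.45
tcp_pos: [475.0, -40.7, 53.8]
tool_rot: [-2.773, 1.475, -0.007]
force: [0.4, 2.4, 1.2]
width: 0.2
```

```bash
python3 chk.py c2; python3 -c "
from mv import *
_,s=snap('side','x')
c=s['frame'][135:255,215:375,::-1]; cv2.imwrite('pics/s2.png',cv2.resize(c,None,fx=5,fy=5,interpolation=cv2.INTER_CUBIC))
rows([])"
```

```text
t 3.45 [475.  -40.7  53.8] r 119.7 ang 213.8 F [0.4 2.4 1.2]
t 3.55 p [475.4 -41.1  53.5] yaw -56.1 F [1.6 1.  0.7] tilt -1.0 w 0.3
```

View pics/s2.png

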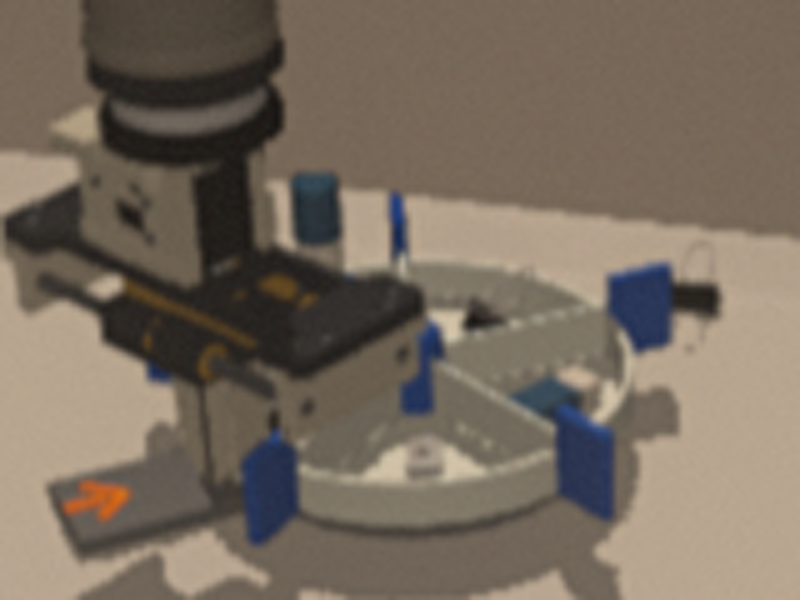

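The tray is turning with the finger. In the side view the pushed tab is at (272,490), and the glue stick is clear behind the gripper. I'll continue along the arc.

Request:
drive_tool:
  targets:
    - [1, [0.0079, -0.0002, 0], [0, 0, -0.0349]]
    - [1, [0.0157, -0.0006, 0], [0, 0, -0.0698]]
    - [1, [0.0235, -0.0015, 0], [0, 0, -0.1047]]
    - [1, [0.0312, -0.003, 0], [0, 0, -0.1396]]
    - [1, [0.0388, -0.0048, 0], [0, 0, -0.1745]]

```text
clock: 4.05
tcp_pos: [494.7, -63.9, 52.8]
tool_rot: [-2.942, 1.102, -0.004]
force: [-0.6, 1.7, 1.4]
width: 0.6
```

Request:
drive_tool:
  targets:
    - [1, [0.0079, -0.0002, 0], [0, 0, -0.0349]]
    - [1, [0.0157, -0.0006, 0], [0, 0, -0.0698]]
    - [1, [0.0235, -0.0015, 0], [0, 0, -0.1047]]
    - [1, [0.0312, -0.003, 0], [0, 0, -0.1396]]
    - [1, [0.0388, -0.0048, 0], [0, 0, -0.1745]]

```text
clock: 4.55
tcp_pos: [520.5, -81.3, 52.7]
tool_rot: [3.06, -0.709, 0.003]
force: [-1.3, 1.6, 0.4]
width: 0.4
```

```bash
python3 chk.py c3; python3 -c "
from mv import *
_,s=snap('side','x')
c=s['frame'][135:255,215:375,::-1]; cv2.imwrite('pics/s3.png',cv2.resize(c,None,fx=5,fy=5,interpolation=cv2.INTER_CUBIC))
rows([])"
```

```text
t 4.55 [520.5 -81.3  52.7] r 120.1 ang 243.3 F [-1.3  1.6  0.4]
t 4.65 p [521.1 -81.7  52.6] yaw -26.2 F [-0.1  0.  -0.8] tilt -1.0 w 0.5
```

View pics/s3.png

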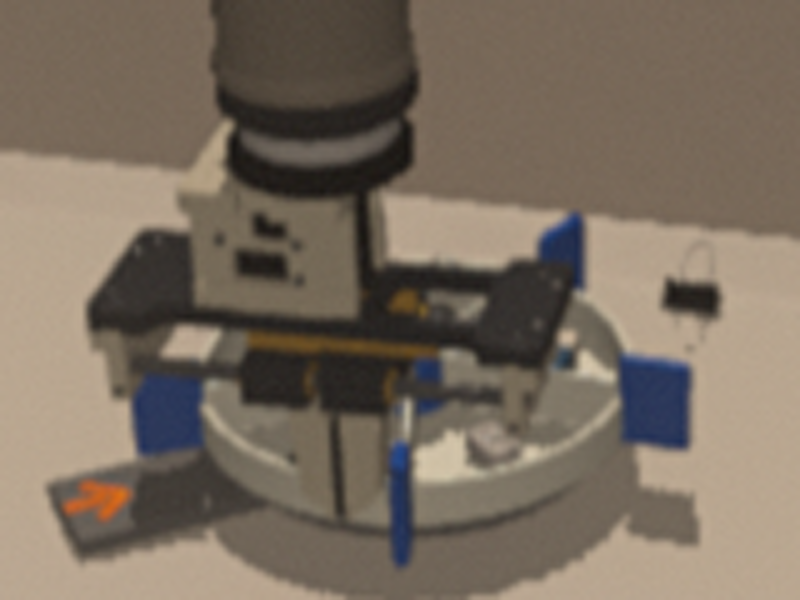

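View pics/c3.png

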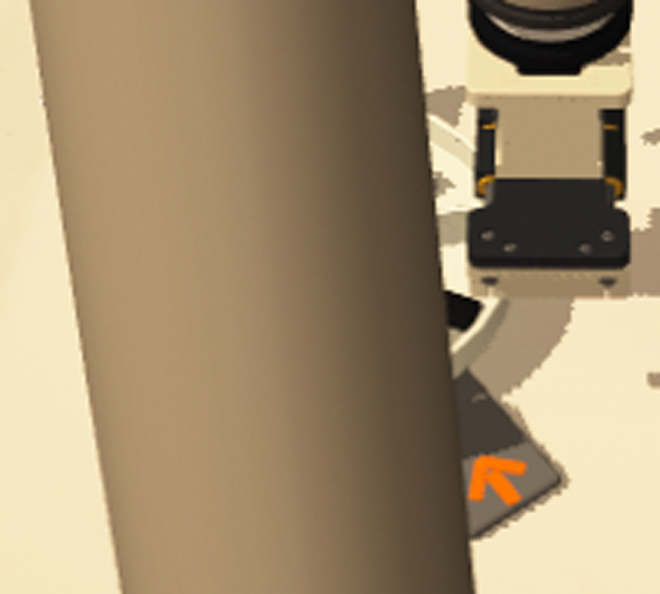

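```bash
python3 -c "
from mv import *
_,s=snap('side','x')
for p in ((402,443),(690,362),(580,214),(135,378)):
    q=ray(s,(p[0]/5+215,p[1]/5+135),62)[:2]-AX; print(np.linalg.norm(q).round(1),(np.degrees(np.arctan2(q[1],q[0]))%360).round(1))
"
```

```text
106.8 256.3
134.3 327.3
129.2 37.6
131.3 188.0
```

Request:
drive_tool:
  targets:
    - [1, [0.0079, -0.0002, 0], [0, 0, -0.0349]]
    - [1, [0.0157, -0.0006, 0], [0, 0, -0.0698]]
    - [1, [0.0235, -0.0015, -0.001], [0, 0, -0.1047]]
    - [1, [0.0312, -0.003, -0.001], [0, 0, -0.1396]]
    - [1, [0.0388, -0.0048, -0.001], [0, 0, -0.1745]]

```text
clock: 5.2
tcp_pos: [549.2, -91.4, 52.4]
tool_rot: [3.127, -0.304, -0.001]
force: [-2.0, 0.0, -1.3]
width: 0.1
```

Request:
drive_tool:
  targets:
    - [1, [0.0079, -0.0002, 0], [0, 0, -0.0349]]
    - [1, [0.0157, -0.0006, 0], [0, 0, -0.0698]]
    - [1, [0.0235, -0.0015, 0], [0, 0, -0.1047]]
    - [1, [0.0312, -0.003, 0], [0, 0, -0.1396]]
    - [1, [0.0388, -0.0048, 0], [0, 0, -0.1745]]

```text
clock: 5.7
tcp_pos: [580.5, -93.7, 52.4]
tool_rot: [3.139, 0.107, -0.001]
force: [-1.3, -1.6, -0.4]
width: 0.6
```

```bash
python3 chk.py c4; python3 -c "
from mv import *
_,s=snap('side','x')
c=s['frame'][135:255,215:375,::-1]; cv2.imwrite('pics/s4.png',cv2.resize(c,None,fx=5,fy=5,interpolation=cv2.INTER_CUBIC))
rows([])"
```

```text
t 5.7 [580.5 -93.7  52.4] r 119.9 ang 272.9 F [-1.3 -1.6 -0.4]
t 5.8 p [581.2 -93.7  52.5] yaw 3.8 F [ 0.  -0.3  0.1] tilt -1.0 w 0.4
```

View pics/s4.png

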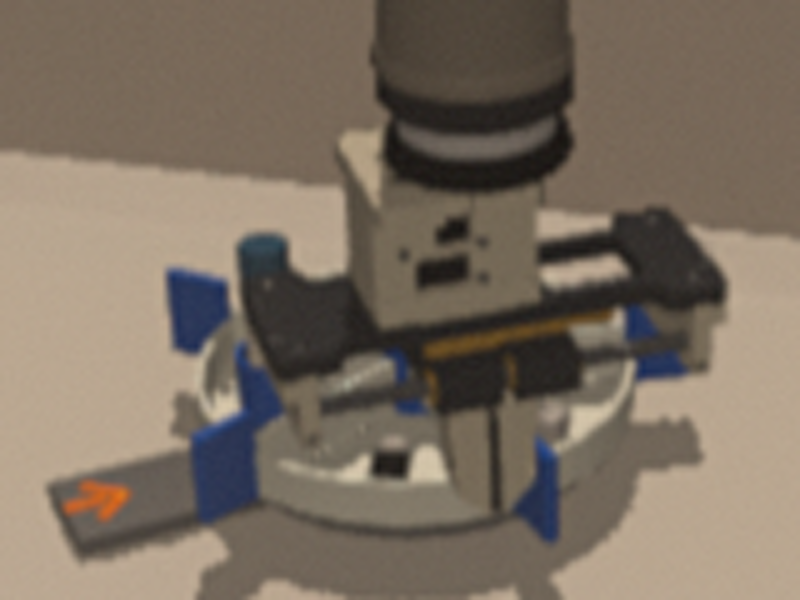

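View pics/c4.png

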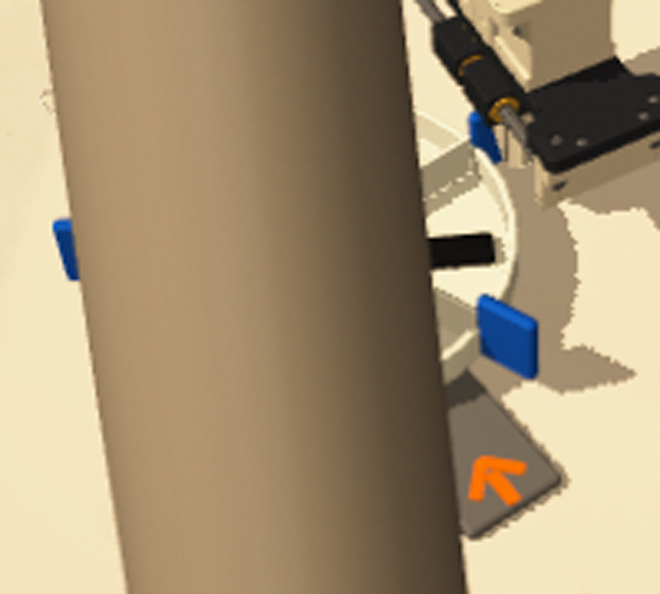

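```bash
cat > ang.py <<'E'
from mv import *
def A(s,uv,z=62):
    q=ray(s,uv,z)[:2]-AX; return np.linalg.norm(q).round(1),(np.degrees(np.arctan2(q[1],q[0]))%360).round(1)
E
python3 -c "
from ang import *
_,a=snap('scene','x');_,s=snap('side','x')
print('E',A(a,(537/3.3+140,343/3.3+210)),A(s,(192/5+215,437/5+135)))
print('A',A(s,(168/5+215,270/5+135)))
print('D',A(s,(553/5+215,440/5+135)))
print('glue',A(s,(263/5+215,243/5+135),112))
"
```

```text
E (np.float64(140.7), np.float64(208.2)) (np.float64(134.5), np.float64(213.7))
A (np.float64(129.1), np.float64(142.8))
D (np.float64(124.8), np.float64(287.6))
glue (np.float64(65.4), np.float64(181.0))
```

Request:
drive_tool:
  targets:
    - [1, [0.0079, -0.0002, 0], [0, 0, -0.0349]]
    - [1, [0.0157, -0.0006, 0], [0, 0, -0.0698]]
    - [1, [0.0235, -0.0015, 0], [0, 0, -0.1047]]
    - [1, [0.0286, -0.0026, 0], [0, 0, -0.128]]
    - [1, [0.0286, -0.0026, 0], [0, 0, -0.128]]

```text
clock: 6.4
tcp_pos: [603.5, -90.0, 52.1]
tool_rot: [3.115, 0.406, 0.001]
force: [0.3, 0.2, 0.2]
width: 0.1
```

```bash
python3 chk.py c5; python3 -c "
from mv import *
_,s=snap('side','x')
c=s['frame'][135:255,215:375,::-1]; cv2.imwrite('pics/s5.png',cv2.resize(c,None,fx=5,fy=5,interpolation=cv2.INTER_CUBIC))
snap('wrist','w5')
rows([])"
```

```text
t 6.4 [603.5 -90.   52.1] r 119.6 ang 284.1 F [0.3 0.2 0.2]
t 6.55 p [603.2 -90.1  51.9] yaw 14.8 F [ 0.8  0.3 -0.4] tilt -1.0 w 0.8
```

View pics/s5.png

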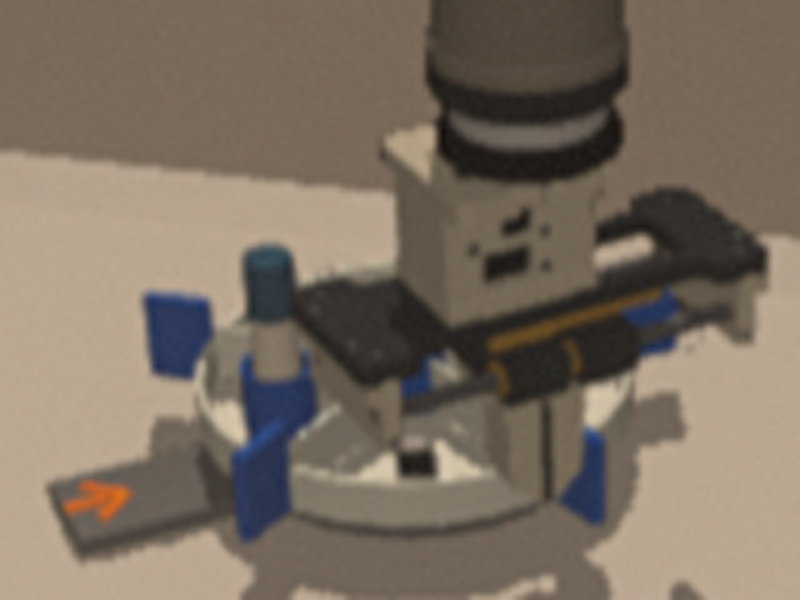

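View pics/w5.png

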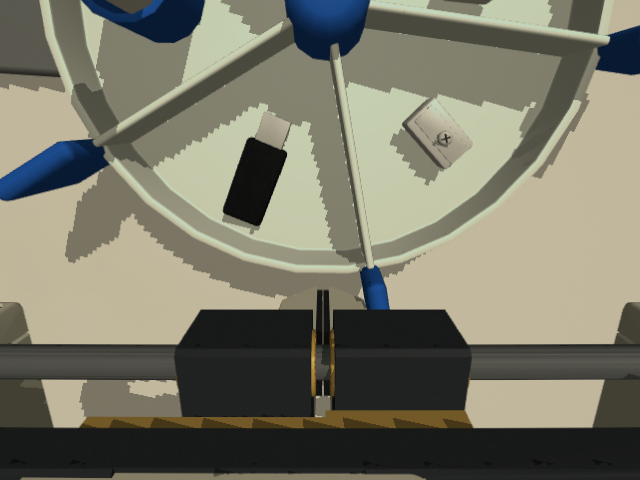

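View pics/c5.png

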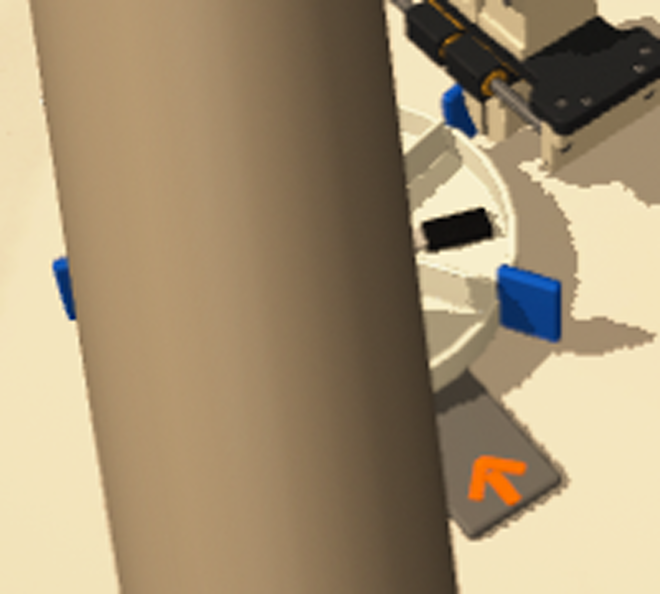

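```bash
python3 -c "
from ang import *
_,s=snap('side','x')
st,w=snap('wrist','x'); w=wristcam(st,w)
_,a=snap('scene','x')
print('glue',A(s,(269/5+215,253/5+135),112))
print('E',A(s,(238/5+215,452/5+135)),A(a,(560/3.3+140,281/3.3+210)))
print('A',A(s,(145/5+215,294/5+135)))
print('Ddiv',A(w,(368,262),48)); print('Ediv',A(w,(100,140),48)); print('Cdiv',A(w,(603,40),48))
print('tabE',A(w,(5,185),62))
"
```

```text
glue (np.float64(65.3), np.float64(189.9))
E (np.float64(131.7), np.float64(224.2)) (np.float64(132.6), np.float64(224.3))
A (np.float64(129.8), np.float64(153.7))
Ddiv (np.float64(94.1), np.float64(295.1))
Ediv (np.float64(95.1), np.float64(222.9))
Cdiv (np.float64(95.6), np.float64(8.1))
tabE (np.float64(126.4), np.float64(222.7))
```

The estimates put the tray with the glue stick at about 188° and the front at about 191.4°. One more 3° nudge, then back off tangentially.

Request:
drive_tool:
  targets:
    - [1, [0.004, 0, 0], [0, 0, -0.0175]]
    - [1, [0.0085, -0.0002, 0], [0, 0, -0.036]]
    - [1, [0.0085, -0.0002, 0], [0, 0, -0.036]]
    - [1, [0.0, 0.001, 0], [0, 0, -0.036]]
    - [1, [-0.015, 0.003, 0], [0, 0, -0.036]]

```text
clock: 7.2
tcp_pos: [592.5, -95.4, 51.7]
tool_rot: [3.102, 0.493, 0.001]
force: [-0.3, 0.2, 0.3]
width: 0.3
```

Request:
drive_tool:
  targets:
    - [1, [0, 0.01, 0], [0, 0, 0]]
    - [1, [0, 0.02, -0.04], [0, 0, 0]]
    - [1, [0, 0.04, -0.1], [0, 0, 0]]
    - [1, [0, 0.08, -0.15], [0, 0, 0]]
    - [1, [0, 0.12, -0.2], [0, 0, 0]]

```text
clock: 7.7
tcp_pos: [622.1, -186.1, 211.9]
tool_rot: [3.102, 0.493, 0.002]
force: [0.3, -1.0, -0.1]
width: -0.0
```

Request:
drive_tool:
  targets:
    - [1, [0, 0.06, -0.03], [0, 0, 0]]
    - [1, [0, 0.12, -0.03], [0, 0, 0]]
    - [1, [0, 0.18, -0.03], [0, 0, 0]]
    - [1, [0, 0.18, -0.03], [0, 0, 0]]
    - [1, [0, 0.18, -0.03], [0, 0, 0]]

```text
clock: 8.2
tcp_pos: [665.8, -323.5, 231.7]
tool_rot: [-3.102, -0.488, 0.002]
force: [-0.2, -0.4, -0.0]
width: 0.4
```

```bash
python3 chk.py c6; python3 -c "
from mv import *
_,s=snap('side','x')
c=s['frame'][135:255,215:375,::-1]; cv2.imwrite('pics/s6.png',cv2.resize(c,None,fx=5,fy=5,interpolation=cv2.INTER_CUBIC))
snap('wrist','w6')
rows([])"
```

```text
t 8.2 [ 665.8 -323.5  231.7] r 361.2 ang 284.7 F [-0.2 -0.4 -0. ]
t 8.35 p [ 666.2 -320.7  234. ] yaw 18.1 F [-0.3 -1.2  0.7] tilt -1.0 w 0.5
```

View pics/s6.png

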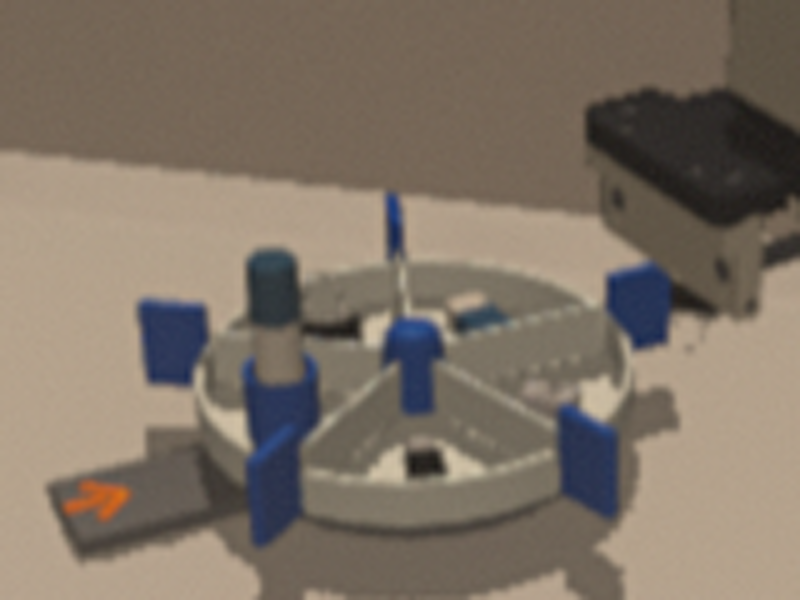

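View pics/w6.png

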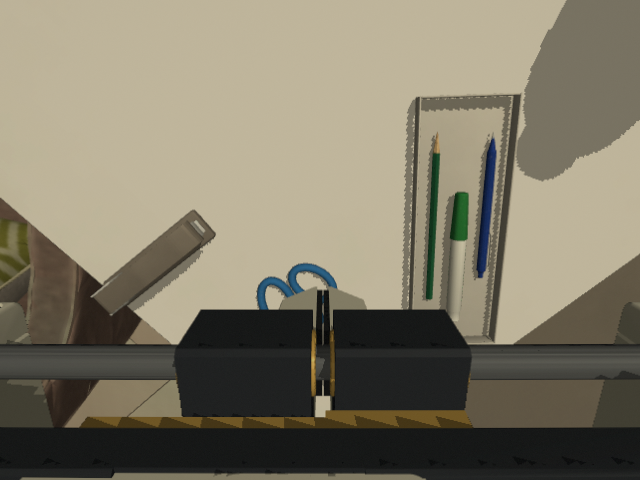

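View pics/c6.png

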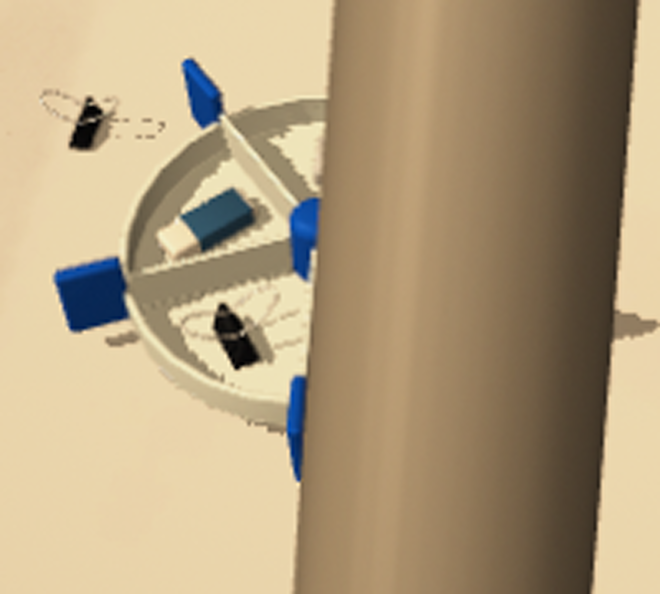

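The tray is free of the finger. I'm moving the arm out of the scene camera's view for a full check.

Request:
drive_tool:
  targets:
    - [1, [-0.69, 0.017, -0.02], [0, 0, 0]]
    - [1, [-0.69, 0.017, -0.02], [0, 0, 0]]
    - [1, [-0.69, 0.017, -0.02], [0, 0, 0]]
    - [1, [-0.69, 0.017, -0.02], [0, 0, 0]]
    - [1, [-0.69, 0.017, -0.02], [0, 0, 0]]

```text
clock: 8.85
tcp_pos: [429.0, -403.8, 242.0]
tool_rot: [3.101, 0.495, 0.001]
force: [-0.1, -1.6, 0.7]
width: 0.4
```

Request:
drive_tool:
  targets:
    - [1, [-0.4, 0.01, -0.01], [0, 0, 0]]
    - [1, [-0.4, 0.01, -0.01], [0, 0, 0]]
    - [1, [-0.4, 0.01, -0.01], [0, 0, 0]]
    - [1, [-0.4, 0.01, -0.01], [0, 0, 0]]
    - [1, [-0.4, 0.01, -0.01], [0, 0, 0]]

```text
clock: 9.35
tcp_pos: [193.8, -487.5, 248.2]
tool_rot: [3.1, 0.495, 0.001]
force: [-0.3, -1.0, 0.2]
width: 0.3
```

```bash
python3 chk.py c7; python3 -c "
from mv import *
_,s=snap('side','side7')
c=s['frame'][155:255,215:375,::-1]; cv2.imwrite('pics/s7.png',cv2.resize(c,None,fx=5,fy=5,interpolation=cv2.INTER_CUBIC))
print(read_state()['tcp_pos'],read_state()['dq'].round(3))"
```

```text
t 9.35 [ 193.8 -487.5  248.2] r 639.1 ang 233.5 F [-0.3 -1.   0.2]
[ 190.56350982 -489.16602646  248.20678655] [ 0.094  0.008 -0.005  0.053  0.008  0.083]
```

View pics/c7.png

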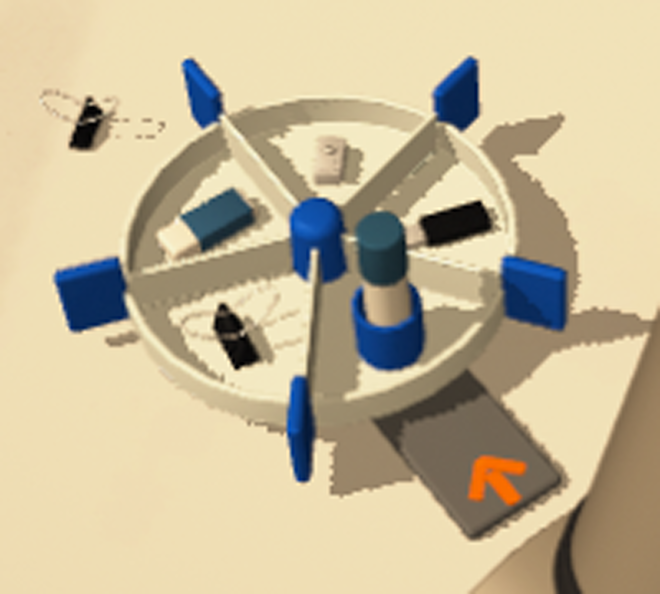

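View pics/s7.png

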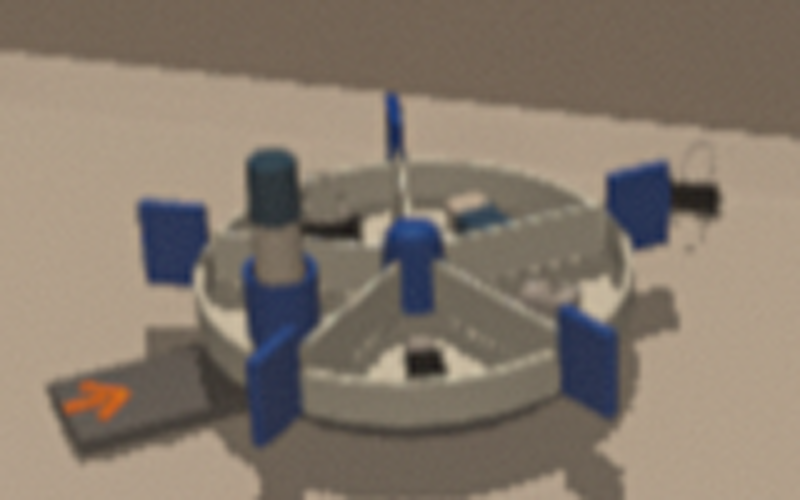

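```bash
cat > fit2.py <<'E'
from ang import *
from scipy.optimize import least_squares
_,a=snap('scene','x'); _,b=snap('side','x')
ca=lambda p:np.array(p)/3.3+[140,210]
cb=lambda p:np.array(p)/5+[215,155]
n=np.nan
ta=np.array([ca(p) for p in [(n,n),(566,267),(473,60),(188,62),(57,272)]])
tb=np.array([cb(p) for p in [(140,200),(250,362),(615,330),(665,163),(393,93)]])
def pts(p): return np.array([[p[0]+134*np.cos(p[2]+i*2*np.pi/5),p[1]+134*np.sin(p[2]+i*2*np.pi/5),62] for i in range(5)])
def f(p,use='ab'):
    P=pts(p); r=[]
    if 'a' in use: r.append((proj(a,P)-ta).ravel())
    if 'b' in use: r.append((proj(b,P)-tb).ravel())
    r=np.concatenate(r); return r[~np.isnan(r)]
for u in('ab','a','b'):
    r=least_squares(f,[574,26,np.radians(155)],kwargs={'use':u},loss='soft_l1'); 
    fr=[]
    for s,c,L in((a,ca,[(473,532),(562,476)]),(b,cb,[(50,385),(85,447)])):
        m=sum(ray(s,c(q),6) for q in L)[:2]/2-r.x[:2]; fr.append(np.degrees(np.arctan2(m[1],m[0]))%360)
    print(u,r.x[:2].round(1),'A',np.degrees(r.x[2]).round(1),'glue exp',(np.degrees(r.x[2])+36).round(1),'cost',r.cost,'front',fr)
for s,p in((a,ca((381,232))),(b,cb((273,158)))):
    q=ray(s,p,112);print('glue',q,A(s,p,112))
E
python3 fit2.py
```

```text
ab [575.1  24.7] A 155.1 glue exp 191.1 cost 5.299215144692161 front [np.float64(190.94632863563734), np.float64(191.54070401250755)]
a [574.8  25.2] A 155.1 glue exp 191.1 cost 3.3661249875481483 front [np.float64(191.13165413598045), np.float64(191.72740826356136)]
b [575.   22.5] A 154.8 glue exp 190.8 cost 1.3140498407603778 front [np.float64(190.24341589631692), np.float64(190.8369922002611)]
glue [507.13597374  13.49634884 112.        ] (np.float64(68.4), np.float64(190.5))
glue [511.06560167   9.63250677 112.        ] (np.float64(65.4), np.float64(194.5))
```

Request:
drive_tool:
  targets:
    - [1, [0, 0, 0], [0, 0, 0]]
    - [1, [0, 0, 0], [0, 0, 0]]
    - [1, [0, 0, 0], [0, 0, 0]]

```text
clock: 9.85
tcp_pos: [196.2, -487.7, 247.0]
tool_rot: [3.102, 0.496, 0.0]
force: [-0.0, 0.9, 0.2]
width: 0.4
```

```bash
python3 -c "
from mv import *
rows([]); print(read_state()['dq'].round(3)); print(env.sign_off())"
```

```text
t 9.85 p [ 196.2 -487.7  247. ] yaw 18.2 F [-0.   0.9  0.2] tilt -1.0 w 0.4
[-0.008  0.005 -0.001 -0.002  0.    -0.003]
the job is handed in; nothing more can be done
None
```

I turned the carousel about 98° anticlockwise by pushing one blue tab with the closed fingertips, then backed off, parked the arm clear and handed the job in at about 9.9 s.

**Alignment:** A fit to the tabs from both cameras puts the glue stick's compartment at 191.1°, against 190.9–191.5° for the arrow's line. That is about 1 mm off at the glue stick. Direct sightings of its cap disagree a little, at 190.5° from the scene camera and 194.5° from the side camera. Even the worse one is about 4 mm from the line, inside the 12 mm limit.

**Other things:** In the last pictures the glue stick stands upright and the other four things are still in the tray. The loose clip is where it was. I judged the stapler by eye only: the arm never came near it, and I did not measure it again.

**Forces:** The wrist force stayed below about 3 N in every reading, and no check failed.

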